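Lock the flow-cup arm on its post with collar and hairpin clip

TASK

Lock the flow-cup arm onto its stand: drop the loose steel collar over the upright post so that it lies flat on the arm, then slide the hairpin clip's straight leg through the hole drilled across the post, above the collar and from the side away from the brass cup, until the sprung leg snaps round the post and the clip's coil is up against it. Feel for the hole and push gently, never hard enough to bend the wire (15 N between clip and post is too much), and leave the beaker, the bottle and the spatula where they are.

Things in the scene. Friction and masses are not known exactly. Their poses are not given: they have to be found in the camera images.
- stand: Fixed cup stand: dark base 150 x 110 x 16 mm, round pillar 46 mm across, on it a flat aluminium arm 40 mm wide, 8 mm thick, top 70 mm above the bench, running to +x to the cup; it ends 24 mm from the post's axis on the -x side, where there is room. Origin: on the bench under the post's axis, z up. The post's hole runs along this x axis; the clip goes in from the -x side, moving along +x.
- cup (a point): Centre of the fixed brass flow cup's rim: 60 mm across, rim 1 mm above the arm's top, 105 mm from the post's axis along the stand's +x. Axes as the stand's.
- seat (a point): On the post's axis at the height of the arm's top, where the collar's underside shall lie; axes as the stand's. Fixed steel post, 18 mm across, top edge bevelled 2.5 mm. Cross hole 7.5 mm wide, 6.5 high. The hole's centre is anywhere from 18 to 40 mm above this point: not reported, to be felt or seen. The post's top is 14 mm above the hole's centre.
- collar: Loose plain steel ring lying flat on the bench: 40 mm outer diameter, 22 mm bore, 10 mm high, about 60 g. Origin: centre of its underside; z is its axis.
- clip: Loose hairpin clip lying flat on the bench, about 55 g: a black grip 34 mm long (x), 12 wide (y), 14 high (z), and two legs of 5 mm steel wire pointing to +x, their centre line 2.5 mm above the underside. Origin: centre of the grip's underside. The coil, radius 7 mm, 8 high, at x 29.5, y 5 mm, is the stop: it meets the post when the clip is home. The clip slides home along its own +x.
- clip_hug (a point): Point of the clip on the straight leg's centre line, 45 mm ahead of the clip's origin and 2.5 mm above its underside: the post's axis passes through it when the clip is home. Axes as the clip's.
- clip_tip (a point): The end of the straight leg, 86 mm ahead of the clip's origin along its x (y = 0), 2.5 mm above its underside. The leg's last 8 mm are a round-ended point 3 mm thick. Axes as the clip's.
- clip_leg (a joint): Opening (rad) of the sprung leg about the coil; 0 at rest. The leg lies on the clip's +y side: its hollow at x 45, y 11.7 mm, its hump at x 56, y 6, its flared end at x 71, y 13 (wire centre). It opens about 0.2 rad while the hump rides over the post (a push of 3 to 7 N), then snaps shut. Spring 1.0 N m/rad.
- beaker: Bystander: loose white plastic beaker, 80 mm across, 100 mm high. Origin: centre of its underside, z up.
- bottle: Bystander: loose white plastic bottle, 64 mm across, 140 mm high. Origin: centre of its underside, z up.
- spatula: Bystander: loose steel spatula, 200 mm long, lying on the bench along its x axis. Origin: middle of its underside.

How it is judged:
On the way, in this order (a step that is already met when the one before it is completed fails the run):
1. the collar lies flat on the arm, around the post (horizontal distance between collar and seat below 0.005 m and z of collar in the frame of seat between -0.003 and 0.003 m and angle between collar's own z axis and vertical below 0.12 rad), for 0.2 s.
2. the straight leg is in the hole and the post is forcing the sprung leg open (value of joint clip_leg above 0.1 rad and horizontal distance between clip_hug and seat below 0.03 m and angle between the x axis of clip and the x axis of stand, either way round below 0.3 rad and angle between clip's own z axis and vertical below 0.7 rad and z of clip_hug in the frame of seat between 0.013 and 0.044 m), for 0.02 s.
At the end, for the whole second after the job is handed in: Collar flat on the arm (3 mm height, 5 mm off axis). Clip through the post: hug point within 3.5 mm of the axis, 13 to 44 mm above the arm, grip away from the cup, within 0.3 rad of the hole's line, tilt under 0.7 rad, sprung leg closed (under 0.06 rad). All at rest (all of step 1 and horizontal distance between clip_hug and seat below 0.0035 m and z of clip_hug in the frame of seat between 0.013 and 0.044 m and angle between the x axis of clip and the x axis of stand, either way round below 0.3 rad and x of clip in the frame of seat below -0.03 m and angle between clip's own z axis and vertical below 0.7 rad and value of joint clip_leg below 0.06 rad and linear speed of each of clip, collar below 0.01 m/s); the robot touches nothing.
It fails at once if the clip is pressed against the post with more than 15 N (the wire bends) (contact force between clip and post above 15 N).
It fails at once if the beaker, bottle or spatula is pushed more than 30 mm from its place (distance of any of beaker, bottle, spatula from where it was at the start of the episode above 0.03 m).
It fails at once if the beaker or bottle is tipped over (angle between any of beaker, bottle's own z axis and vertical above 0.5 rad).
It also fails if it takes over 72 s, if anything falls off the work surface, if the arm or the gripper's body presses on something with over 40 N, if the wrist force passes 120 N, or if a joint passes its speed limit or range.

ROBOT

A 6-joint arm with a two-finger parallel gripper is mounted at the origin on the work surface. World frame = base frame: x ahead of the robot, y to its left, z up, the work surface at z = 0. Lengths are in m, angles in rad, forces in N, time in s.
With the tool pointing down it reaches from about 0.35 to 0.95 m from the base axis. Payload 17.4 kg.
Tool frame: the origin (TCP) lies at the very end of the fingers, on their centre line; the grasp point (between the pads) lies 19 mm behind it; z points along the fingers, y is the direction in which the jaws open and shut (so a half turn about z gives the same grasp; the last joint's range is limited). The gripper opens to 93 mm and grips with 3 to 60 N. Pads are 15 mm wide; open, the fingers measure 128 mm over their backs; the gripper's body (75 mm by 188 mm) begins 65 mm behind the grasp point.
Start: joints at [1.161, 0.116, 1.442, -0, 1.584, -0.038], TCP at [0.245, 0.629, 0.219] pointing down, gripper open.
Joint ranges: [-2.83, 2.83], [-0.83, 2.19], [0.07, 2.5], [-1.14, 4.28], [0.01, 3], [-2.97, 2.97]. Speed limits (rad/s): [1.89, 1.89, 2.22, 3.14, 3.14, 3.14].

INTERFACE

Orientations are given as a unit quaternion [x, y, z, w].
In Python, from plant import read_state, grab_frame, hand_in gives the robot as it stands.
- The arm moves only by the tool play_rows, never from a script. Its arguments are lists of equal length, an entry for each row: "linear": the shift along the world's x, y, z in mm, a list of three; "turn": the turn about the world's z in rad; "claw": the finger opening in mm, from 0 to 93. In form: {"linear": [[tx, ty, tz], ...], "turn": [turn, ...], "claw": [claw, ...]}. A call has 1 to 20 rows; each row is the pose to reach, as a shift and turn from the pose commanded when the call began; what a row does not reach only later rows make up. A row lasts 1/10 s, in which the tool goes at most 50 mm and 8.59 degrees, less where a joint would pass 70% of its speed; a pose out of reach is approached as far as the arm can. A call with a gripper value outside its range is refused whole. The fingers move at their own pace and stop on an object; "grip_force" is the grip in N (left out, the last holds). Time passes only in rows, so rows that repeat a pose let the fingers close. It gives the time, the measured TCP pose, the force and the opening at its end, in the units of the state.
- read_state(): the state, without advancing time (a new reading comes with each control period).
- grab_frame(name): name is "scene" or "top" or "wrist"; returns a dict with "frame" (480x640x3 uint8, red, green, blue), "fx", "fy", "cx", "cy" (pixels), "dist_coeffs" ([k1, k2, p1, p2, k3] as OpenCV has them; the pictures are not rectified), "rvec" (rotation vector, rad) and "tvec" (3), from world to camera coordinates, as OpenCV has them; the wrist camera has in their place "T_tool_cam" (4x4, takes a point from camera to tool coordinates, whose origin is the TCP and whose axes are the flange's). Camera axes: x right, y down, z forward; pixel columns grow to the right and rows downward; lengths in m; the calibration is good to about 2 mm. A picture is of the moment at which its call begins: read the wrist's pose just before it. There is no depth.
- hand_in(): hands the job in, once; it reports no verdict.
The state is a dict: "clock": time; "joint_pos": joint angles; "qd": joint speeds; "joint_efforts": joint torques, N m; "ee_pos": TCP position; "eef_rot": TCP orientation; "contact_force": force on the tool from outside, world axes, zero at the start; "torque": the same for the moment, N m; "grip_width": finger opening in m.
Only numpy, scipy, OpenCV 4.12 (cv2) and the standard library are available. Lean on these libraries where they do the work, as an engineer would, in place of code of your own. Each camera call takes 0.05 s, during which the arm holds its last target. There are 200 camera calls.

## Working session

There is one attempt and no reset: what is moved stays moved. The work goes in short steps, Python scripts to look and compute and a tool call to move; the robot and the scene stay as the last step left them, time stands still between calls to the robot, and variables do not carry over. Pictures are saved under pics/ and viewed, about 8 in all and at most 12, crops included, and the job is handed in when it is done.

Besides the shell and the picture viewer there is one more tool, called by a JSON object that holds its "name" and its "arguments", one argument or row to a line. play_rows: Moves the arm, as the interface text tells. Its arguments: {"type":"object","properties":{"linear":{"type":"array"},"turn":{"type":"array"},"claw":{"type":"array"},"grip_force":{"type":"number"}},"required":["linear","turn","claw"]}

```bash
mkdir -p pics; ls; cat > h.py <<'E'
import numpy as np, cv2
from plant import read_state, grab_frame, hand_in
from scipy.spatial.transform import Rotation as R
def snap(name):
    s=read_state(); f=grab_frame(name)
    K=np.array([[f["fx"],0,f["cx"]],[0,f["fy"],f["cy"]],[0,0,1]],float); d=np.array(f["dist_coeffs"],float)
    if name=="wrist":
        T=np.eye(4);T[:3,:3]=R.from_quat(s["eef_rot"]).as_matrix();T[:3,3]=s["ee_pos"]
        W=T@np.array(f["T_tool_cam"])
    else:
        W=np.eye(4);W[:3,:3]=cv2.Rodrigues(np.array(f["rvec"],float))[0].T
        W[:3,3]=-W[:3,:3]@np.array(f["tvec"],float).ravel()
    return dict(im=cv2.cvtColor(f["frame"],cv2.COLOR_RGB2BGR),K=K,d=d,W=W)
def ray(c,px):
    p=cv2.undistortPoints(np.array(px,float).reshape(-1,1,2),c["K"],c["d"]).reshape(-1,2)
    return c["W"][:3,3],np.c_[p,np.ones(len(p))]@c["W"][:3,:3].T
def onz(c,px,z):
    o,r=ray(c,px); return o+r*((z-o[2])/r[:,2])[:,None]
def proj(c,P):
    M=np.linalg.inv(c["W"]); return cv2.projectPoints(np.array(P,float).reshape(-1,3),cv2.Rodrigues(M[:3,:3])[0],M[:3,3],c["K"],c["d"])[0].reshape(-1,2)
E
python3 - <<'E'
from h import *
import pickle
for n in("scene","top"):
    c=snap(n); cv2.imwrite(f"pics/{n}0.png",c["im"]); pickle.dump(c,open(n+"0.pkl","wb")); print(n,c["W"].round(3))
print(read_state())
E
```

```text
pics
scene [[ 0.871  0.285 -0.399  0.927]
 [ 0.49  -0.54   0.684 -0.609]
 [-0.02  -0.792 -0.611  0.638]
 [ 0.     0.     0.     1.   ]]
top [[ 0.    -0.996  0.087  0.496]
 [-1.    -0.002 -0.019  0.018]
 [ 0.019 -0.087 -0.996  0.96 ]
 [ 0.     0.     0.     1.   ]]
{'clock': 0.1, 'joint_pos': array([ 1.16122332e+00,  1.16467303e-01,  1.44217377e+00, -1.16996069e-05,
        1.58400073e+00, -3.77861486e-02]), 'qd': array([-0.00082628, -0.00248647, -0.00144042,  0.00122794, -0.00118813,
       -0.00091799]), 'joint_efforts': array([ 1.79534669e-03, -7.22892737e+01, -6.23861647e+01,  7.81609328e-02,
        2.29184265e-02, -5.45183627e-05]), 'ee_pos': array([0.24514861, 0.6287241 , 0.21797459]), 'eef_rot': array([ 1.84824693e-01,  9.82771366e-01, -5.12802393e-04, -1.10656692e-04]), 'contact_force': array([ 0.65651694, -0.12987519,  0.47409674]), 'torque': array([ 0.0222247 , -0.05627801, -0.00703069]), 'grip_width': 0.09297763246502058}
```

View pics/top0.png

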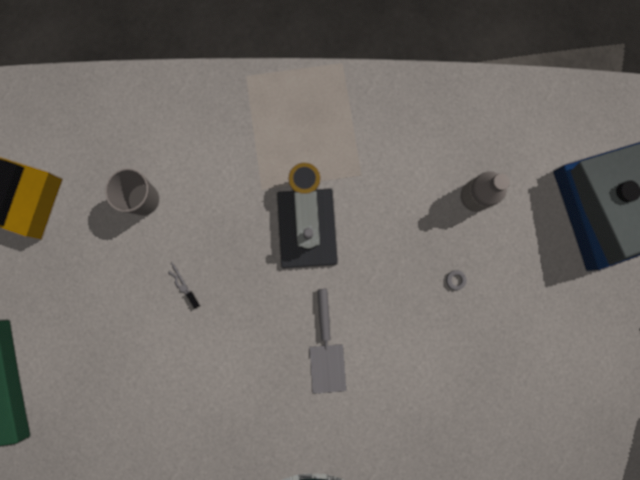

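View pics/scene0.png

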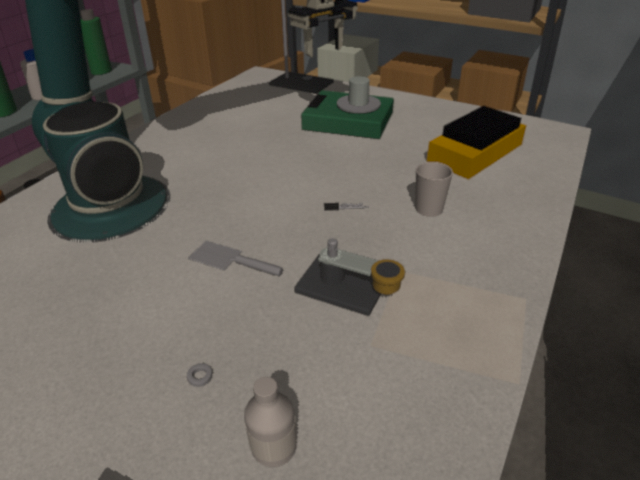

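Top view: collar at (455,280), clip grip at (192,300) with its tip at (173,264), post top at about (308,232) and cup at (304,178). The spatula lies at (325,340), just on the -x side of the stand. The scene view agrees.

```bash
python3 - <<'E'
from h import *
import pickle
t=pickle.load(open("top0.pkl","rb"));s=pickle.load(open("scene0.pkl","rb"))
hsv=cv2.cvtColor(t["im"],cv2.COLOR_BGR2HSV)
m=((hsv[...,0]>8)&(hsv[...,0]<30)&(hsv[...,1]>120)).astype(np.uint8); m[:, :250]=0;m[:,360:]=0
p=cv2.findNonZero(m).reshape(-1,2);(c,r)=cv2.minEnclosingCircle(p.astype(np.float32));cup=onz(t,c,.071)[0];print("cup",c,r,cup)
for n,px,z in[("collar",(455.5,280.5),.008),("grip",(192,300),.012),("tip",(173,263.5),.0025),("beaker",(140,195),.0),("bottle",(480,195),.03),("spat",[(322,290)],.01),("spat2",[(328,392)],0),("basecorners",[(278,190),(332,188),(337,266),(280,269)],.016),("posttop",(308,231.5),.11)]:
    print(n,onz(t,px,z).round(4).tolist())
for n,px,z in[("collar",(200,374),.005),("grip",(332,207),.007),("cup",(388,268),.071)]: print("scene",n,onz(s,px,z).round(4).tolist())
b=cv2.resize(np.hstack([t["im"][165:280,260:360]]),None,fx=5,fy=5,interpolation=cv2.INTER_CUBIC)
b2=cv2.resize(s["im"][225:310,290:410],None,fx=5,fy=5,interpolation=cv2.INTER_CUBIC)
o=np.zeros((575,1100,3),np.uint8);o[:575,:500]=b;o[:425,500:1100]=b2
cv2.imwrite("pics/a.png",cv2.resize(o,None,fx=.72,fy=.72))
E
```

```text
cup (303.7869567871094, 178.2565155029297) 15.52925968170166 [0.70115547 0.01825772 0.071     ]
collar [[0.515, -0.2787, 0.008]]
grip [[0.4774, 0.2322, 0.012]]
tip [[0.5478, 0.2731, 0.0025]]
beaker [[0.6841, 0.3444, 0.0]]
bottle [[0.6809, -0.3254, 0.03]]
spat [[0.4972, -0.0172, 0.01]]
spat2 [[0.3009, -0.029, 0.0]]
basecorners [[0.6904, 0.0683, 0.016], [0.6948, -0.0366, 0.016], [0.5431, -0.0457, 0.016], [0.5372, 0.0633, 0.016]]
posttop [[0.5982, 0.0107, 0.11]]
scene collar [[0.5191, -0.2823, 0.005]]
scene grip [[0.4837, 0.225, 0.007]]
scene cup [[0.7037, 0.0178, 0.071]]
```

View pics/a.png

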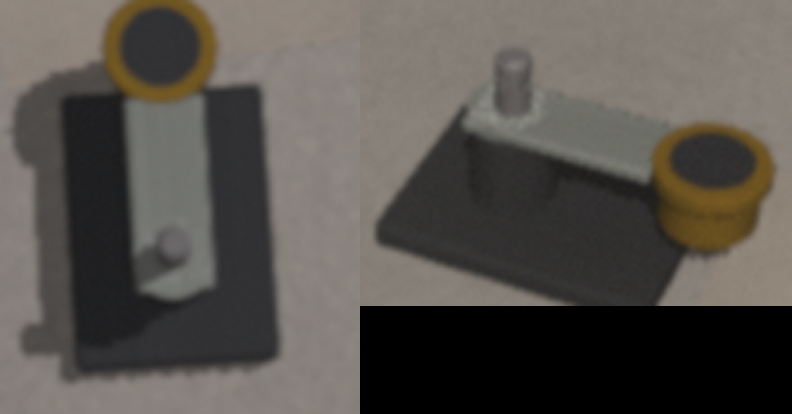

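```bash
python3 - <<'E'
from h import *
f=grab_frame("wrist");print(np.array(f["T_tool_cam"]).round(3),f["fx"],f["cx"],f["cy"])
import pickle
t=pickle.load(open("top0.pkl","rb"));s=pickle.load(open("scene0.pkl","rb"))
def tri(a,pa,b,pb):
    o,r=ray(a,pa);q,u=ray(b,pb);r=r[0];u=u[0]
    k=np.linalg.lstsq(np.c_[r,-u],q-o,rcond=None)[0]; A=o+r*k[0];B=q+u*k[1]; return (A+B)/2,np.linalg.norm(A-B)
print(tri(t,(308.05,232.8),s,(332.5,240.3)))
print(onz(s,(333,256),.07))
E
```

```text
[[ 0.    -0.968 -0.25   0.069]
 [ 1.     0.     0.001  0.   ]
 [-0.001 -0.25   0.968 -0.167]
 [ 0.     0.     0.     1.   ]] 331.3720183834494 321.57507226347735 234.94363622473196
(array([0.59780431, 0.01084292, 0.0981786 ]), np.float64(0.0012185148507689331))
[[0.60349472 0.0032499  0.07      ]]
```

{"name": "play_rows", "arguments": {
  "linear": [
    [60,-97,0],
    [120,-195,0],
    [180,-290,0],
    [235,-389,0],
    [235,-389,0],
    [235,-389,0],
    [235,-389,0],
    [235,-389,0],
    [235,-389,0],
    [235,-389,0],
    [235,-389,0],
    [235,-389,0],
    [235,-389,0],
    [235,-389,0]
  ],
  "turn": [0.1,0.2,0.3,0.4,0.5,0.6,0.7,0.8,0.89,0.89,0.89,0.89,0.89,0.89],
  "claw": [93,93,93,93,93,93,93,93,93,93,93,93,93,93]
}}

```text
clock: 1.55
ee_pos: [0.4797, 0.2409, 0.2187]
eef_rot: [-0.257, 0.966, 0.0, -0.0]
contact_force: [0.2, -1.0, -1.0]
grip_width: 0.0928
```

```bash
python3 - <<'E'
from h import *
import pickle
c=snap("wrist");pickle.dump(c,open("w1.pkl","wb"));cv2.imwrite("pics/w1.png",c["im"])
print(proj(c,[[.4774,.2322,.014],[.5478,.2731,.0025]]))
E
```

```text
[[315.78577058 206.06986247]
 [316.66366149 270.11328341]]
```

View pics/w1.png

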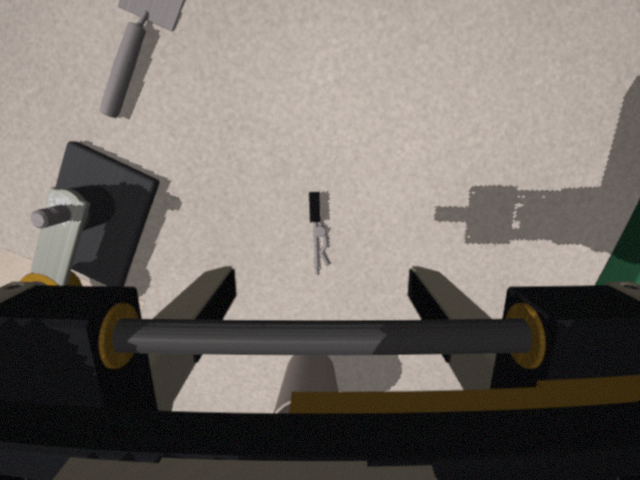

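Clip grip at (314,207), its tip at (318,273), with the sprung leg on the right, which is the clip's +y side. The post is at the left edge, (40,217).

```bash
python3 - <<'E'
from h import *
import pickle
c=pickle.load(open("w1.pkl","rb"))
g=cv2.cvtColor(c["im"],cv2.COLOR_BGR2GRAY)
m=np.zeros_like(g);m[185:228,295:335]=(g[185:228,295:335]<70);
p=cv2.findNonZero(m);r=cv2.minAreaRect(p);print(r,p.reshape(-1,2).min(0),p.reshape(-1,2).max(0))
b=onz(c,cv2.boxPoints(r),.012);ctr=b.mean(0);print(ctr,np.linalg.norm(b-np.roll(b,1,0),axis=1))
e=b-np.roll(b,1,0);l=e[np.argmax(np.linalg.norm(e,axis=1))];print("yaw box",np.arctan(l[1]/l[0]))
t=onz(c,(318,273),.0025)[0];print("tip",t,"yaw",np.arctan2(*(t-ctr)[[1,0]]),"len",np.linalg.norm((t-ctr)[:2]))
g0=255-g[225:280,300:335];print(g[230:278:4,308:334])
E
```

```text
((314.5415344238281, 206.538330078125), (29.25660514831543, 10.07194709777832), 87.70938873291016) [309 192] [320 221]
[0.47903312 0.23146347 0.012     ] [0.03373544 0.01136214 0.03372209 0.01160849]
yaw box 0.5505432043955275
tip [0.55027256 0.27639442 0.0025    ] yaw 0.562690058325552 len 0.0842249861323877
[[176 176 174 172 168 152 150 144 140 142 141 141 140 140 139 138 127 106
  104 105 105 125 159 170 174 174]
 [180 182 184 184 177 158 146 146 144 141 140 142 140 140 139 132 118  95
   91 113 150 161 175 180 179 178]
 [178 181 178 178 176 164 153 138 116  91 107 140 169 181 176 161 146 126
   97  90 101 129 166 177 181 179]
 [183 180 180 180 175 165 150 144 122  93  99 124 154 178 177 159 148 139
  117  93 101 131 168 176 177 178]
 [183 185 180 175 176 173 153 138 116  95  89 111 149 167 159 153 150 137
  118 104 109 130 166 175 176 180]
 [181 184 186 187 183 175 160 151 130 101  97 110 131 148 145 126 111 141
  170 170 178 178 170 171 166 167]
 [176 182 183 185 184 178 162 148 134 104  90 112 138 143 128 109  91  98
  123 156 174 174 176 178 182 181]
 [181 184 186 184 182 174 152 146 135 108  93 111 145 166 154 144 131 108
   90  93 124 167 179 176 177 177]
 [183 184 186 184 180 171 152 147 137 111  90 105 139 171 184 180 161 147
  133 113  93  95 118 152 172 174]
 [180 183 183 181 178 169 159 148 137 117  97 109 127 164 183 187 187 182
  169 165 172 181 183 185 188 184]
 [173 176 178 181 184 183 173 160 142 113  97 125 167 184 184 184 184 184
  182 181 186 184 186 185 187 185]
 [177 179 179 176 178 182 178 169 159 138 136 153 174 181 186 186 188 183
  178 177 178 180 180 179 181 180]]
```

{"name": "play_rows", "arguments": {
  "linear": [
    [20,-50,-10],
    [40,-95,-20],
    [60,-140,-30],
    [75,-185,-40],
    [80,-229,-54],
    [80,-229,-54],
    [80,-229,-54],
    [80,-229,-54]
  ],
  "turn": [-0.1,-0.2,-0.3,-0.4,-0.47,-0.47,-0.47,-0.47],
  "claw": [93,93,93,93,93,93,93,93]
}}

```text
clock: 2.4
ee_pos: [0.5603, 0.012, 0.1651]
eef_rot: [-0.025, 1.0, 0.0, 0.0]
contact_force: [-0.4, 0.1, -0.5]
grip_width: 0.0929
```

```bash
python3 - <<'E'
from h import *
import pickle
c=snap("wrist");pickle.dump(c,open("w2.pkl","wb"));cv2.imwrite("pics/w2.png",c["im"])
print(proj(c,[[.597,.012,.07],[.597,.012,.1]]))
E
```

```text
[[319.05108391 277.90436403]
 [318.7983584  292.75219067]]
```

View pics/w2.png

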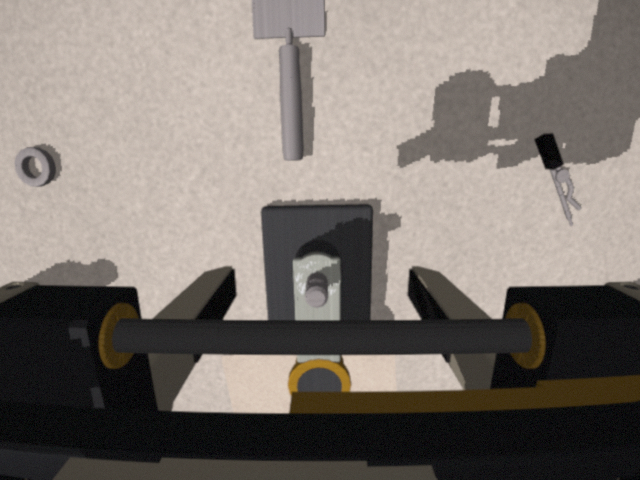

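Post top at about (316,292), arm edges at x = 294 and 340, base's back corners at (265,206) and (371,206), and the collar again at (35,167). I'll zoom in on the post.

```bash
python3 - <<'E'
from h import *
import pickle
c=pickle.load(open("w2.pkl","rb"))
cv2.imwrite("pics/b.png",cv2.resize(c["im"][240:330,270:370],None,fx=6,fy=6,interpolation=cv2.INTER_CUBIC))
hsv=cv2.cvtColor(c["im"],cv2.COLOR_BGR2HSV)
m=((hsv[...,0]>8)&(hsv[...,0]<30)&(hsv[...,1]>120)).astype(np.uint8);m[:355]=0;m[:,:280]=0;m[391:]=0;m[:,356:]=0
p=cv2.findNonZero(m).reshape(-1,2);q=onz(c,p,.071);
ch=cv2.convexHull(p).reshape(-1,2);ch=ch[ch[:,1]<388];w=onz(c,ch,.071)[:,:2]
A=np.c_[2*w,np.ones(len(w))];s=np.linalg.lstsq(A,(w**2).sum(1),rcond=None)[0];print("cup",s[:2],np.sqrt(s[2]+s[0]**2+s[1]**2))
bk=onz(c,[(265,206),(371,206)],.016);print("back corners",bk,np.linalg.norm(bk[0]-bk[1]))
# base side edges: dark gradients
g=cv2.cvtColor(c["im"],cv2.COLOR_BGR2GRAY).astype(int)
for lo,hi in((250,285),(355,390)):
    pts=[(lo+np.argmax(abs(np.diff(cv2.GaussianBlur(g[r,lo:hi].astype(np.float32)[None],(5,1),0)[0]))) + .5,r) for r in range(225,310,5)]
    P=onz(c,pts,.016);k=np.polyfit(P[:,0],P[:,1],1);print("edge slope",k,np.abs(np.polyval(k,P[:,0])-P[:,1]).max())
e=onz(c,[(18,167),(53,167),(35,149),(35,186)],.01);print("collar",e,)
E
```

```text
cup [0.70177812 0.01717499] 0.02894429276305985
back corners [[ 0.54725754 -0.0429822   0.016     ]
 [ 0.54217118  0.05920987  0.016     ]] 0.10231858105178118
edge slope [ 0.07006779 -0.08625467] 0.0005243055567956886
edge slope [ 0.23706305 -0.0703941 ] 0.014913344237729026
collar [[ 0.51932303 -0.29694972  0.01      ]
 [ 0.51835616 -0.25781524  0.01      ]
 [ 0.50112336 -0.27514596  0.01      ]
 [ 0.5380536  -0.28063568  0.01      ]]
```

View pics/b.png

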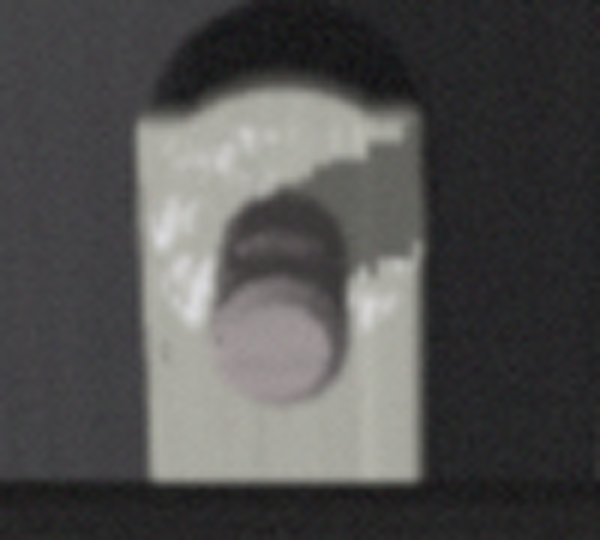

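Zoomed: the post top's disc is centred near crop (280,340), i.e. px (316.7,296.7). Its front foot is at (317.3,271.7), and a bright hole lip shows at crop (280,245).

```bash
python3 - <<'E'
from h import *
import pickle
c=pickle.load(open("w2.pkl","rb"))
P=lambda x,y:(270+(x-2.5)/6,240+(y-2.5)/6)
arm=onz(c,[P(139,150),P(149,460),P(425,150),P(421,460)],.07);print("arm edges",arm.round(4).tolist(),"slopes",[(arm[i+1]-arm[i])[1]/(arm[i+1]-arm[i])[0] for i in(0,2)])
f=onz(c,P(284,190),.07)[0];print("foot front",f)
print("arm end",onz(c,[P(140,122),P(420,110)],.07))
for z in(.102,.106,.110,.116,.124):
    print(z,"rim L,R,near",onz(c,[P(212,335),P(348,335),P(278,406)],z-.0025)[:, :2].round(4).tolist(),"topdisc",onz(c,P(273,338),z)[0].round(4))
o,r=ray(c,[P(280,y) for y in(190,228,235,245,258,270,280)])
xs=f[0]; print("height on front face",[(o+d*((xs-o[0])/d[0]))[2].round(4) for d in r])
E
```

```text
arm edges [[0.5862, -0.0106, 0.07], [0.6341, -0.0078, 0.07], [0.5842, 0.0293, 0.07], [0.6321, 0.0318, 0.07]] slopes [np.float64(0.05699427891794096), np.float64(0.053258393475380944)]
foot front [0.59109999 0.00991883 0.07      ]
arm end [[ 0.58205914 -0.01053207  0.07      ]
 [ 0.57836937  0.02821131  0.07      ]]
0.102 rim L,R,near [[0.6, 0.0015], [0.5991, 0.0188], [0.6095, 0.0104]] topdisc [0.5988 0.0093 0.102 ]
0.106 rim L,R,near [[0.5981, 0.0017], [0.5973, 0.0186], [0.6074, 0.0103]] topdisc [0.597  0.0093 0.106 ]
0.11 rim L,R,near [[0.5962, 0.0018], [0.5954, 0.0185], [0.6054, 0.0103]] topdisc [0.5951 0.0093 0.11  ]
0.116 rim L,R,near [[0.5934, 0.002], [0.5926, 0.0182], [0.6024, 0.0103]] topdisc [0.5923 0.0093 0.116 ]
0.124 rim L,R,near [[0.5897, 0.0022], [0.5889, 0.0178], [0.5983, 0.0102]] topdisc [0.5886 0.0092 0.124 ]
height on front face [np.float64(0.0701), np.float64(0.0843), np.float64(0.0867), np.float64(0.0902), np.float64(0.0945), np.float64(0.0984), np.float64(0.1016)]
```

{"name": "play_rows", "arguments": {
  "linear": [
    [-8,-50,0],
    [-16,-100,0],
    [-24,-150,0],
    [-32,-200,-20],
    [-38,-245,-50],
    [-42,-291,-85],
    [-42,-291,-85],
    [-42,-291,-85],
    [-42,-291,-85]
  ],
  "turn": [0,0,0,0,0,0,0,0,0],
  "claw": [93,93,93,93,93,93,93,93,93]
}}

```text
clock: 3.35
ee_pos: [0.5191, -0.279, 0.0807]
eef_rot: [-0.025, 1.0, -0.0, 0.0]
contact_force: [0.7, 0.3, 0.8]
grip_width: 0.0926
```

```bash
python3 - <<'E'
from h import *
import pickle
c=snap("wrist");pickle.dump(c,open("w3.pkl","wb"))
u=proj(c,[[.518,-.279,.01]])[0];print(u)
x,y=u.astype(int);cv2.imwrite("pics/w3.png",c["im"][max(0,y-90):y+90,x-110:x+110].repeat(3,0).repeat(3,1))
g=cv2.medianBlur(cv2.cvtColor(c["im"],cv2.COLOR_BGR2GRAY),5)
h=cv2.HoughCircles(g[:,:],cv2.HOUGH_GRADIENT,1,30,param1=80,param2=20,minRadius=25,maxRadius=55)
for k in h[0][:8]: print(k, onz(c,k[:2],.01)[0].round(4))
print(read_state()["ee_pos"])
E
```

```text
[321.27200414 242.95887408]
[318.5 241.5  26.8] [ 0.517  -0.2811  0.01  ]
[ 0.51930271 -0.27880493  0.08113644]
```

View pics/w3.png

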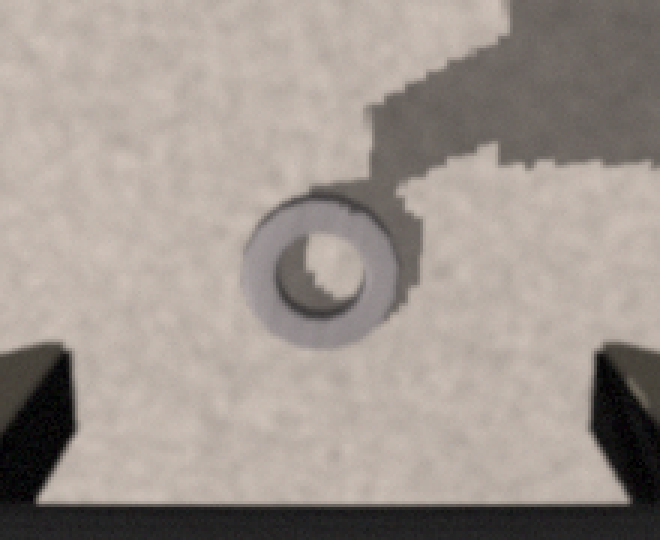

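Collar seen at px (318.3,242.5), giving centre (0.518,-0.281), 40 mm across as it should be. Grasping it now.

{"name": "play_rows", "arguments": {
  "linear": [
    [-1,-2,-40],
    [-1,-2,-77],
    [-1,-2,-77],
    [-1,-2,-77],
    [-1,-2,-77],
    [-1,-2,-77],
    [-1,-2,-77],
    [-1,-2,-77],
    [-1,-2,-77],
    [-1,-2,-77],
    [-1,-2,-77]
  ],
  "turn": [0,0,0,0,0,0,0,0,0,0,0],
  "claw": [93,80,60,30,30,30,30,30,30,30,30],
  "grip_force": 20
}}

```text
clock: 4.5
ee_pos: [0.5173, -0.2821, 0.0029]
eef_rot: [-0.024, 1.0, 0.0, 0.0]
contact_force: [0.4, 2.4, 5.3]
grip_width: 0.039
```

{"name": "play_rows", "arguments": {
  "linear": [
    [0,0,45],
    [5,20,90],
    [20,70,132],
    [35,120,137],
    [50,170,137],
    [65,220,137],
    [75,265,137],
    [80,292.5,137],
    [80,292.5,137],
    [80,292.5,137],
    [80,292.5,137],
    [80,292.5,137]
  ],
  "turn": [0,0,0,0,0,0,0,0,0,0,0,0],
  "claw": [30,30,30,30,30,30,30,30,30,30,30,30]
}}

```text
clock: 5.7
ee_pos: [0.5971, 0.0092, 0.1396]
eef_rot: [-0.023, 1.0, -0.0, -0.0]
contact_force: [-0.5, 0.2, -1.1]
grip_width: 0.0395
```

```bash
python3 - <<'E'
from h import *
import pickle
c=snap("wrist");pickle.dump(c,open("w4.pkl","wb"))
s=read_state();print(s["ee_pos"],s["contact_force"])
cv2.imwrite("pics/w4.png",c["im"][150:300,220:420].repeat(4,0).repeat(4,1))
print(proj(c,[[.598,.0105,.103],s["ee_pos"]]))
E
```

```text
[0.59710364 0.00918202 0.13961688] [ 0.25965281  0.14677385 -0.44488828]
[[323.23104142 260.46568304]
 [321.23769452 280.78753034]]
```

View pics/w4.png

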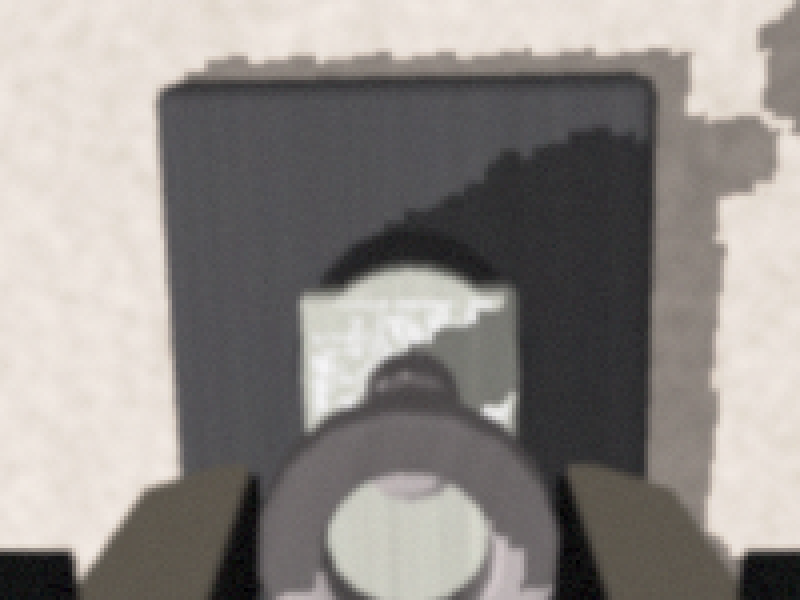

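```bash
python3 - <<'E'
from h import *
import pickle
c=pickle.load(open("w4.pkl","rb"))
P=lambda x,y:(220+x/4-.4,150+y/4-.4)
a=onz(c,[P(409,407),P(408,472),P(260,540),P(558,540),P(325,540),P(492,540)],.147)
print(a.round(4).tolist(),"cx",a[0,0]+.02,a[1,0]+.011)
f=onz(c,[P(412,352)],.07)[0];print("foot front",f,"->",f[0]+.009)
print("post sides",onz(c,[P(369,380),P(458,380)],.08).round(4).tolist(), "arm back",onz(c,[P(302,293),P(517,285)],.07).round(4).tolist())
print("posttop rear edge",onz(c,P(412,498),.1035))
o,r=ray(c,[P(410,y) for y in(352,375,388,405)])
print("face heights",[(o+d*((f[0]-o[0])/d[0]))[2].round(4) for d in r])
E
```

```text
[[0.5782, 0.0086, 0.147], [0.5868, 0.0089, 0.147], [0.5971, -0.0098, 0.147], [0.5953, 0.0288, 0.147], [0.5967, -0.0014, 0.147], [0.5957, 0.0202, 0.147]] cx 0.598159707531945 0.5978395006743513
foot front [0.59151087 0.0098981  0.07      ] -> 0.6005108663028366
post sides [[0.5944, 0.0023, 0.08], [0.5936, 0.0182, 0.08]] arm back [[0.5813, -0.0107, 0.07], [0.578, 0.0284, 0.07]]
posttop rear edge [[0.60723323 0.01053009 0.1035    ]]
face heights [np.float64(0.0701), np.float64(0.0855), np.float64(0.0935), np.float64(0.1031)]
```

{"name": "play_rows", "arguments": {
  "linear": [
    [1,1,-10],
    [1,1,-20],
    [1,1,-26],
    [1,1,-29],
    [1,1,-31],
    [1,1,-33],
    [1,1,-35],
    [1,1,-36],
    [1,1,-37],
    [1,1,-37]
  ],
  "turn": [0,0,0,0,0,0,0,0,0,0],
  "claw": [30,30,30,30,30,30,30,30,30,30]
}}

```text
clock: 6.75
ee_pos: [0.5982, 0.0114, 0.1026]
eef_rot: [-0.024, 1.0, 0.0, -0.0]
contact_force: [-0.2, 0.4, -1.3]
grip_width: 0.0393
```

{"name": "play_rows", "arguments": {
  "linear": [
    [0,0,-3],
    [0,0,-6],
    [0,0,-9],
    [0,0,-12],
    [0,0,-12]
  ],
  "turn": [0,0,0,0,0],
  "claw": [30,30,30,30,30]
}}

```text
clock: 7.25
ee_pos: [0.598, 0.0114, 0.0901]
eef_rot: [-0.024, 1.0, 0.0, -0.0]
contact_force: [-0.0, -0.3, 0.4]
grip_width: 0.039
```

{"name": "play_rows", "arguments": {
  "linear": [
    [0,0,-5],
    [0,0,-10],
    [0,0,-14],
    [0,0,-15.5],
    [0,0,-16.5],
    [0,0,-16.5]
  ],
  "turn": [0,0,0,0,0,0],
  "claw": [30,30,30,30,30,30]
}}

```text
clock: 7.85
ee_pos: [0.5982, 0.0114, 0.0741]
eef_rot: [-0.024, 1.0, -0.0, -0.0]
contact_force: [-0.3, -0.9, -1.2]
grip_width: 0.0393
```

{"name": "play_rows", "arguments": {
  "linear": [
    [0,1,0],
    [0,1.5,0],
    [0,2,0],
    [0,2,0]
  ],
  "turn": [0,0,0,0],
  "claw": [30,30,30,30]
}}

```text
clock: 8.25
ee_pos: [0.5983, 0.0121, 0.0742]
eef_rot: [-0.024, 1.0, -0.001, 0.0]
contact_force: [0.2, -11.2, -1.3]
grip_width: 0.0389
```

{"name": "play_rows", "arguments": {
  "linear": [
    [0,-2,0],
    [0,-4,0],
    [0,-4,0],
    [0,-4,0]
  ],
  "turn": [0,0,0,0],
  "claw": [30,30,30,30]
}}

```text
clock: 8.65
ee_pos: [0.5983, 0.0095, 0.0742]
eef_rot: [-0.024, 1.0, 0.0, 0.0]
contact_force: [0.1, 0.2, -0.5]
grip_width: 0.0396
```

{"name": "play_rows", "arguments": {
  "linear": [
    [0,-1,0],
    [0,-2,0],
    [0,-2.5,0],
    [0,-2.5,0]
  ],
  "turn": [0,0,0,0],
  "claw": [30,30,30,30]
}}

```text
clock: 9.05
ee_pos: [0.5982, 0.0075, 0.0741]
eef_rot: [-0.024, 1.0, 0.001, 0.0]
contact_force: [-0.6, 5.3, -0.8]
grip_width: 0.0396
```

{"name": "play_rows", "arguments": {
  "linear": [
    [0,3,0],
    [0,3,-1],
    [0,3,-1.5],
    [0,3,-1.5],
    [0,3,-1.5],
    [0,3,-1.5],
    [0,3,-1.5],
    [0,3,-1.5],
    [0,3,20],
    [0,3,50],
    [0,3,60],
    [0,3,60],
    [0,3,60],
    [0,3,60],
    [0,3,60],
    [0,3,60]
  ],
  "turn": [0,0,0,0,0,0,0,0,0,0,0,0,0,0,0,0],
  "claw": [30,30,30,60,60,60,60,60,60,60,40,10,0,0,0,0]
}}

```text
clock: 10.65
ee_pos: [0.598, 0.0099, 0.1334]
eef_rot: [-0.024, 1.0, 0.0, -0.001]
contact_force: [-0.2, -0.1, 0.2]
grip_width: 0.0163
```

{"name": "play_rows", "arguments": {
  "linear": [
    [0,0,0],
    [0,0,-5],
    [0,0,-12],
    [0,0,-19],
    [0,0,-24],
    [0,0,-27],
    [0,0,-28],
    [0,0,-28]
  ],
  "turn": [0,0,0,0,0,0,0,0],
  "claw": [0,0,0,0,0,0,0,0]
}}

```text
clock: 11.45
ee_pos: [0.5983, 0.0099, 0.1061]
eef_rot: [-0.024, 1.0, -0.0, -0.0]
contact_force: [0.2, -0.9, 0.7]
grip_width: 0.0006
```

```bash
python3 - <<'E'
from h import *
import pickle
c=snap("scene");cv2.imwrite("pics/s1.png",c["im"][190:310,270:430].repeat(5,0).repeat(5,1))
s=read_state();print(s["ee_pos"],s["contact_force"])
E
```

```text
[0.59828785 0.00988928 0.1062807 ] [ 0.01395934 -1.37608442 -0.34388336]
```

View pics/s1.png

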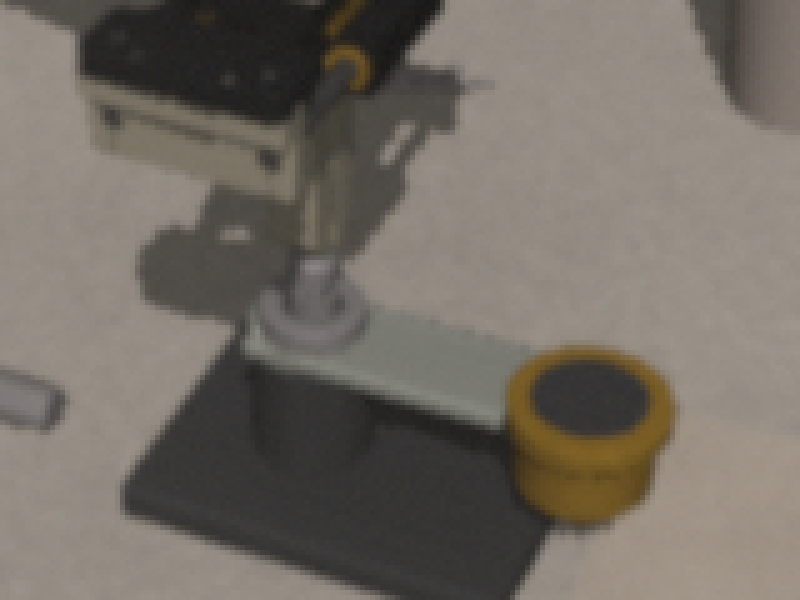

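The collar lies flat on the arm around the post (crop 315,315), and the closed fingertips are just above the post top (crop 315,258). Feeling down now.

{"name": "play_rows", "arguments": {
  "linear": [
    [0,0,-1],
    [0,0,-1.5],
    [0,0,-2],
    [0,0,-2]
  ],
  "turn": [0,0,0,0],
  "claw": [0,0,0,0]
}}

```text
clock: 11.9
ee_pos: [0.5982, 0.0099, 0.1041]
eef_rot: [-0.024, 1.0, 0.0, -0.0]
contact_force: [1.0, -0.8, 0.4]
grip_width: 0.0003
```

{"name": "play_rows", "arguments": {
  "linear": [
    [0,0,-1],
    [0,0,-1.5],
    [0,0,-2],
    [0,0,-2]
  ],
  "turn": [0,0,0,0],
  "claw": [0,0,0,0]
}}

```text
clock: 12.3
ee_pos: [0.5983, 0.0099, 0.1029]
eef_rot: [-0.024, 1.0, -0.0, 0.0]
contact_force: [-4.8, -0.3, 7.3]
grip_width: 0.0004
```

{"name": "play_rows", "arguments": {
  "linear": [
    [0,0,30],
    [-10,20,50],
    [-33,62,50],
    [-56,104,40],
    [-79,146,20],
    [-102,188,0],
    [-119,221,-20],
    [-119,221,-22],
    [-119,221,-22],
    [-119,221,-22]
  ],
  "turn": [0,0.1,0.2,0.3,0.4,0.497,0.497,0.497,0.497,0.497],
  "claw": [10,30,60,60,60,60,60,60,60,60]
}}

```text
clock: 13.3
ee_pos: [0.48, 0.2304, 0.0809]
eef_rot: [-0.269, 0.963, -0.0, 0.0]
contact_force: [-0.4, 1.0, 0.4]
grip_width: 0.0601
```

```bash
python3 - <<'E'
from h import *
import pickle
c=snap("wrist");pickle.dump(c,open("w5.pkl","wb"))
s=read_state();print(s["ee_pos"],s["eef_rot"],s["grip_width"])
g=cv2.cvtColor(c["im"],cv2.COLOR_BGR2GRAY)
u=proj(c,[.479,.2313,.013])[0];print(u);x,y=u.astype(int)
m=np.zeros_like(g);w=(slice(y-45,y+40),slice(x-30,x+30));m[w]=g[w]<60
n,l,st,ce=cv2.connectedComponentsWithStats(m);i=1+np.argmax(st[1:,4]);print(st[1:])
p=cv2.findNonZero((l==i).astype(np.uint8));r=cv2.minAreaRect(p);b=onz(c,cv2.boxPoints(r),.013)
print(r,b.mean(0),np.linalg.norm(b-np.roll(b,1,0),axis=1));e=b-np.roll(b,1,0);q=e[np.argmax(np.linalg.norm(e,axis=1))];print("yaw",np.arctan(q[1]/q[0]))
cv2.imwrite("pics/w5.png",c["im"][150:340,220:420].repeat(3,0).repeat(3,1))
E
```

```text
[0.4801657  0.23017891 0.0810077 ] [-2.68650189e-01  9.63237619e-01 -5.57553390e-06  6.04367158e-04] 0.059930291320353164
[323.30806955 244.82939451]
[[316 221  15  47 691]]
((323.0, 244.0), (46.0, 14.0), 90.0) [0.47885299 0.23094529 0.013     ] [0.03530967 0.01013639 0.03531109 0.01051643]
yaw 0.5513140532064661
```

View pics/w5.png

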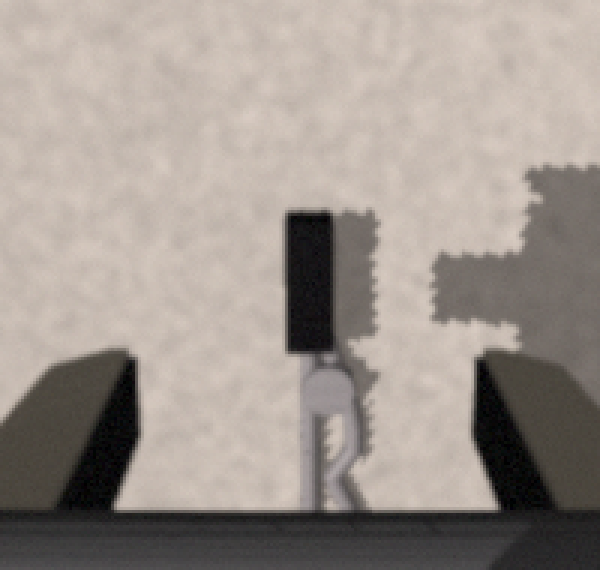

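The clip lies parallel to the jaws; its grip is at crop (310,283), centred on (0.479,0.231) with yaw 0.551. Grasping it.

{"name": "play_rows", "arguments": {
  "linear": [
    [-1,1,-40],
    [-1,1,-70],
    [-1,1,-78],
    [-1,1,-78],
    [-1,1,-78],
    [-1,1,-78],
    [-1,1,-78],
    [-1,1,-78],
    [-1,1,-78],
    [-1,1,-78],
    [-1,1,-78]
  ],
  "turn": [0,0,0,0,0,0,0,0,0,0,0],
  "claw": [60,60,40,20,5,5,5,5,5,5,5],
  "grip_force": 30
}}

```text
clock: 14.45
ee_pos: [0.4784, 0.2319, 0.0025]
eef_rot: [-0.269, 0.963, -0.0, 0.0]
contact_force: [-1.2, -2.0, 4.6]
grip_width: 0.012
```

{"name": "play_rows", "arguments": {
  "linear": [
    [0,0,40],
    [0,-10,90],
    [0,-55,130],
    [0,-100,140],
    [0,-145,140],
    [5,-190,140],
    [15.6,-227.8,140],
    [15.6,-227.8,140],
    [15.6,-227.8,120],
    [15.6,-227.8,100],
    [15.6,-227.8,86.5],
    [15.6,-227.8,86.5],
    [15.6,-227.8,86.5],
    [15.6,-227.8,86.5]
  ],
  "turn": [0,0,-0.1,-0.2,-0.3,-0.4,-0.49,-0.49,-0.49,-0.49,-0.49,-0.49,-0.49,-0.49],
  "claw": [5,5,5,5,5,5,5,5,5,5,5,5,5,5]
}}

```text
clock: 15.85
ee_pos: [0.4943, 0.0043, 0.0897]
eef_rot: [-0.028, 1.0, -0.0, 0.001]
contact_force: [0.6, -0.4, 0.4]
grip_width: 0.0118
```

```bash
python3 - <<'E'
from h import *
import pickle
s=read_state();print(s["ee_pos"],s["eef_rot"],s["grip_width"],s["contact_force"])
a=snap("wrist");b=snap("scene");pickle.dump((a,b),open("w6.pkl","wb"))
print("proj tip/post scene",proj(b,[[.58,.009,.089],[.598,.01,.103],[.494,.004,.0935]]),"wrist",proj(a,[[.58,.009,.089],[.598,.01,.103]]))
o=np.zeros((600,800,3),np.uint8)
o[:300,:800]=cv2.resize(b["im"][205:280,240:440],None,fx=4,fy=4,interpolation=cv2.INTER_CUBIC)
o[300:,:800]=cv2.resize(a["im"][200:320,160:480],None,fx=2.5,fy=2.5,interpolation=cv2.INTER_CUBIC)
cv2.imwrite("pics/w6.png",o)
E
```

```text
[0.49427614 0.00430889 0.08967242] [-2.78324137e-02  9.99612402e-01 -1.52715557e-05  6.33489011e-04] 0.011839375125983001 [ 0.61906391 -0.43249572  0.39666528]
proj tip/post scene [[322.91678929 242.12617054]
 [332.02857556 238.46422505]
 [280.88176429 228.38499945]] wrist [[321.06210088 409.29502403]
 [321.04703267 450.84003032]]
```

View pics/w6.png

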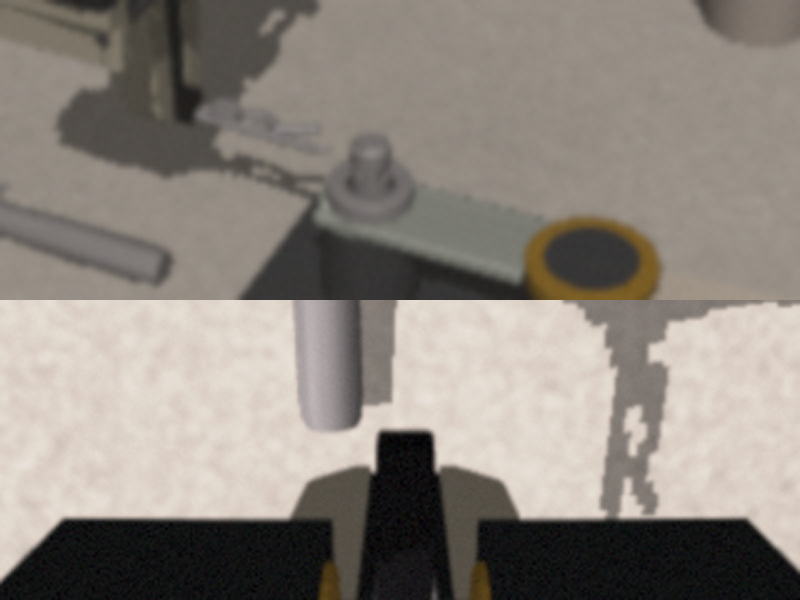

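Scene view: the clip is held level, with its tip at px (321.7,243) against (322.9,242.1) predicted. The collar is flat on the arm. I'll approach gently, 0.7 mm lower.

{"name": "play_rows", "arguments": {
  "linear": [
    [2,0.1,-0.7],
    [4,0.2,-0.7],
    [6,0.3,-0.7],
    [7.5,0.4,-0.7],
    [7.5,0.4,-0.7]
  ],
  "turn": [0,0,0,0,0],
  "claw": [5,5,5,5,5]
}}

```text
clock: 16.45
ee_pos: [0.5015, 0.0045, 0.0879]
eef_rot: [-0.028, 1.0, -0.0, -0.0]
contact_force: [0.3, 1.0, -1.5]
grip_width: 0.0116
```

{"name": "play_rows", "arguments": {
  "linear": [
    [0.5,0,0],
    [1,0.1,0],
    [1,0.1,0]
  ],
  "turn": [0,0,0],
  "claw": [5,5,5]
}}

```text
clock: 16.75
ee_pos: [0.5023, 0.0046, 0.0879]
eef_rot: [-0.028, 1.0, 0.0, -0.0]
contact_force: [0.4, -0.3, 0.2]
grip_width: 0.0117
```

{"name": "play_rows", "arguments": {
  "linear": [
    [0.5,0,0],
    [1,0.1,0],
    [1,0.1,0]
  ],
  "turn": [0,0,0],
  "claw": [5,5,5]
}}

```text
clock: 17.05
ee_pos: [0.5034, 0.0047, 0.088]
eef_rot: [-0.028, 1.0, -0.0, 0.0]
contact_force: [-0.8, -0.1, 0.2]
grip_width: 0.0117
```

{"name": "play_rows", "arguments": {
  "linear": [
    [0,0,0.7],
    [0.5,0,0.7],
    [1,0.1,0.7],
    [1,0.1,0.7]
  ],
  "turn": [0,0,0,0],
  "claw": [5,5,5,5]
}}

```text
clock: 17.45
ee_pos: [0.5044, 0.0048, 0.0887]
eef_rot: [-0.028, 1.0, -0.0, 0.0]
contact_force: [-1.1, 0.8, -1.4]
grip_width: 0.0118
```

{"name": "play_rows", "arguments": {
  "linear": [
    [0.5,0,0],
    [1,0.1,0],
    [1,0.1,0]
  ],
  "turn": [0,0,0],
  "claw": [5,5,5]
}}

```text
clock: 17.75
ee_pos: [0.5054, 0.0049, 0.0886]
eef_rot: [-0.028, 1.0, 0.0, -0.0]
contact_force: [0.2, -0.2, -0.4]
grip_width: 0.0118
```

{"name": "play_rows", "arguments": {
  "linear": [
    [0.5,0,0],
    [1,0.1,0],
    [1,0.1,0]
  ],
  "turn": [0,0,0],
  "claw": [5,5,5]
}}

```text
clock: 18.05
ee_pos: [0.5064, 0.005, 0.0886]
eef_rot: [-0.028, 1.0, -0.0, 0.0]
contact_force: [-0.2, 0.3, -0.6]
grip_width: 0.0118
```

{"name": "play_rows", "arguments": {
  "linear": [
    [0.5,0,0],
    [1,0.1,0],
    [1,0.1,0]
  ],
  "turn": [0,0,0],
  "claw": [5,5,5]
}}

```text
clock: 18.35
ee_pos: [0.5074, 0.0051, 0.0886]
eef_rot: [-0.028, 1.0, -0.0, -0.0]
contact_force: [0.2, 0.2, -1.2]
grip_width: 0.012
```

{"name": "play_rows", "arguments": {
  "linear": [
    [0.5,0,0],
    [1,0.1,0],
    [1,0.1,0]
  ],
  "turn": [0,0,0],
  "claw": [5,5,5]
}}

```text
clock: 18.65
ee_pos: [0.5084, 0.0052, 0.0887]
eef_rot: [-0.028, 1.0, 0.0, 0.0]
contact_force: [-0.2, -1.2, -0.5]
grip_width: 0.0112
```

{"name": "play_rows", "arguments": {
  "linear": [
    [0.5,0,0],
    [1,0.1,0],
    [1,0.1,0]
  ],
  "turn": [0,0,0],
  "claw": [5,5,5]
}}

```text
clock: 18.95
ee_pos: [0.5094, 0.0053, 0.0887]
eef_rot: [-0.028, 1.0, -0.0, 0.0]
contact_force: [-0.1, -0.1, -1.0]
grip_width: 0.0115
```

{"name": "play_rows", "arguments": {
  "linear": [
    [0.5,0,0],
    [1,0.1,0],
    [1,0.1,0]
  ],
  "turn": [0,0,0],
  "claw": [5,5,5]
}}

```text
clock: 19.25
ee_pos: [0.5104, 0.0054, 0.0886]
eef_rot: [-0.028, 1.0, -0.0, -0.0]
contact_force: [-0.2, 0.4, -1.6]
grip_width: 0.0116
```

{"name": "play_rows", "arguments": {
  "linear": [
    [0.5,0,0],
    [1,0,0],
    [1,0,0]
  ],
  "turn": [0,0,0],
  "claw": [5,5,5]
}}

```text
clock: 19.55
ee_pos: [0.5114, 0.0054, 0.0886]
eef_rot: [-0.028, 1.0, -0.0, -0.0]
contact_force: [-0.5, -0.6, -0.8]
grip_width: 0.0114
```

{"name": "play_rows", "arguments": {
  "linear": [
    [0.5,0,0],
    [1,0,0],
    [1.5,0,0],
    [1.5,0,0]
  ],
  "turn": [0,0,0,0],
  "claw": [5,5,5,5]
}}

```text
clock: 19.95
ee_pos: [0.5129, 0.0054, 0.0886]
eef_rot: [-0.028, 1.0, -0.0, 0.0]
contact_force: [-0.2, -0.3, -1.0]
grip_width: 0.0117
```

{"name": "play_rows", "arguments": {
  "linear": [
    [0.5,0,0],
    [1,0,0],
    [1.5,0,0],
    [1.5,0,0]
  ],
  "turn": [0,0,0,0],
  "claw": [5,5,5,5]
}}

```text
clock: 20.35
ee_pos: [0.5144, 0.0054, 0.0887]
eef_rot: [-0.028, 1.0, 0.0, 0.0]
contact_force: [0.7, 0.2, -1.3]
grip_width: 0.0116
```

{"name": "play_rows", "arguments": {
  "linear": [
    [0.5,0,0],
    [1,0,0],
    [1.5,0.1,0],
    [1.5,0.1,0]
  ],
  "turn": [0,0,0,0],
  "claw": [5,5,5,5]
}}

```text
clock: 20.75
ee_pos: [0.5159, 0.0055, 0.0887]
eef_rot: [-0.028, 1.0, 0.0, -0.0]
contact_force: [-0.1, -0.5, -1.0]
grip_width: 0.0114
```

{"name": "play_rows", "arguments": {
  "linear": [
    [0.5,0,0],
    [1,0,0],
    [1.5,0.1,0],
    [1.5,0.1,0]
  ],
  "turn": [0,0,0,0],
  "claw": [5,5,5,5]
}}

```text
clock: 21.15
ee_pos: [0.5174, 0.0056, 0.0886]
eef_rot: [-0.028, 1.0, 0.0, -0.0]
contact_force: [0.9, 0.3, -0.1]
grip_width: 0.0118
```

{"name": "play_rows", "arguments": {
  "linear": [
    [0.7,0,0],
    [1.4,0,0],
    [2.1,0.1,0],
    [2.8,0.1,0],
    [2.8,0.1,0]
  ],
  "turn": [0,0,0,0,0],
  "claw": [5,5,5,5,5]
}}

```text
clock: 21.65
ee_pos: [0.5202, 0.0057, 0.0886]
eef_rot: [-0.028, 1.0, 0.0, -0.0]
contact_force: [-1.2, -0.6, -0.8]
grip_width: 0.0116
```

{"name": "play_rows", "arguments": {
  "linear": [
    [0.7,0,0],
    [1.4,0.1,0],
    [2.1,0.1,0],
    [2.8,0.2,0],
    [2.8,0.2,0]
  ],
  "turn": [0,0,0,0,0],
  "claw": [5,5,5,5,5]
}}

```text
clock: 22.15
ee_pos: [0.523, 0.0059, 0.0886]
eef_rot: [-0.028, 1.0, -0.0, -0.0]
contact_force: [-1.0, -0.1, -1.0]
grip_width: 0.0118
```

{"name": "play_rows", "arguments": {
  "linear": [
    [0.7,0,0],
    [1.4,0.1,0],
    [2.1,0.1,0],
    [2.8,0.2,0],
    [2.8,0.2,0]
  ],
  "turn": [0,0,0,0,0],
  "claw": [5,5,5,5,5]
}}

```text
clock: 22.65
ee_pos: [0.5258, 0.0061, 0.0886]
eef_rot: [-0.028, 1.0, -0.0, -0.0]
contact_force: [0.7, -0.1, -0.1]
grip_width: 0.0117
```

{"name": "play_rows", "arguments": {
  "linear": [
    [0.5,0,0],
    [1,0.1,0],
    [1.5,0.1,0],
    [2,0.1,0],
    [2,0.1,0]
  ],
  "turn": [0,0,0,0,0],
  "claw": [5,5,5,5,5]
}}

```text
clock: 23.15
ee_pos: [0.5278, 0.0062, 0.0886]
eef_rot: [-0.028, 1.0, 0.0, 0.0]
contact_force: [0.0, 0.4, -1.4]
grip_width: 0.0116
```

{"name": "play_rows", "arguments": {
  "linear": [
    [0.5,0,0],
    [1,0.1,0],
    [1.5,0.1,0],
    [2,0.1,0],
    [2,0.1,0]
  ],
  "turn": [0,0,0,0,0],
  "claw": [5,5,5,5,5]
}}

```text
clock: 23.65
ee_pos: [0.5298, 0.0063, 0.0886]
eef_rot: [-0.028, 1.0, 0.0, 0.0]
contact_force: [0.3, -0.6, -0.3]
grip_width: 0.012
```

{"name": "play_rows", "arguments": {
  "linear": [
    [0.5,0,0],
    [1,0.1,0],
    [1.5,0.1,0],
    [2,0.1,0],
    [2,0.1,0]
  ],
  "turn": [0,0,0,0,0],
  "claw": [5,5,5,5,5]
}}

```text
clock: 24.15
ee_pos: [0.5318, 0.0064, 0.0886]
eef_rot: [-0.028, 1.0, 0.0, -0.0]
contact_force: [-1.3, 0.8, -0.3]
grip_width: 0.0118
```

{"name": "play_rows", "arguments": {
  "linear": [
    [0.5,0,0],
    [1,0,0],
    [1.5,0.1,0],
    [1.5,0.1,0]
  ],
  "turn": [0,0,0,0],
  "claw": [5,5,5,5]
}}

```text
clock: 24.55
ee_pos: [0.5333, 0.0065, 0.0886]
eef_rot: [-0.028, 1.0, 0.0, -0.0]
contact_force: [-0.8, -0.1, -1.3]
grip_width: 0.0114
```

{"name": "play_rows", "arguments": {
  "linear": [
    [0.5,0,0],
    [1,0.1,0],
    [1.5,0.1,0],
    [1.5,0.1,0]
  ],
  "turn": [0,0,0,0],
  "claw": [5,5,5,5]
}}

```text
clock: 24.95
ee_pos: [0.5348, 0.0066, 0.0886]
eef_rot: [-0.028, 1.0, 0.0, -0.0]
contact_force: [-1.8, 1.4, -0.6]
grip_width: 0.0115
```

{"name": "play_rows", "arguments": {
  "linear": [
    [0.5,0,0],
    [1,0.1,0],
    [1.5,0.1,0],
    [1.5,0.1,0]
  ],
  "turn": [0,0,0,0],
  "claw": [5,5,5,5]
}}

```text
clock: 25.35
ee_pos: [0.5362, 0.0067, 0.0886]
eef_rot: [-0.028, 1.0, 0.0, -0.0]
contact_force: [-3.4, 2.0, -0.6]
grip_width: 0.0116
```

{"name": "play_rows", "arguments": {
  "linear": [
    [0.5,0,0],
    [1,0,0],
    [1.5,0.1,0],
    [1.5,0.1,0]
  ],
  "turn": [0,0,0,0],
  "claw": [5,5,5,5]
}}

```text
clock: 25.75
ee_pos: [0.5379, 0.0069, 0.0887]
eef_rot: [-0.028, 1.0, 0.0, 0.0]
contact_force: [-2.8, 2.5, -0.7]
grip_width: 0.0111
```

{"name": "play_rows", "arguments": {
  "linear": [
    [0.5,0,0],
    [1,0.1,0],
    [1.5,0.1,0],
    [1.5,0.1,0]
  ],
  "turn": [0,0,0,0],
  "claw": [5,5,5,5]
}}

```text
clock: 26.15
ee_pos: [0.5391, 0.007, 0.0885]
eef_rot: [-0.028, 1.0, 0.0, -0.0]
contact_force: [-4.4, 3.8, -1.0]
grip_width: 0.0116
```

{"name": "play_rows", "arguments": {
  "linear": [
    [0.5,0,0],
    [1,0,0],
    [1.5,0.1,0],
    [1.5,0.1,0]
  ],
  "turn": [0,0,0,0],
  "claw": [5,5,5,5]
}}

```text
clock: 26.55
ee_pos: [0.5409, 0.0071, 0.0887]
eef_rot: [-0.028, 1.0, 0.0, 0.0]
contact_force: [-2.6, 3.1, -0.6]
grip_width: 0.0117
```

{"name": "play_rows", "arguments": {
  "linear": [
    [0.5,0,0],
    [1,0.1,0],
    [1.5,0.1,0],
    [1.5,0.1,0]
  ],
  "turn": [0,0,0,0],
  "claw": [5,5,5,5]
}}

```text
clock: 26.95
ee_pos: [0.5424, 0.0071, 0.0887]
eef_rot: [-0.028, 1.0, 0.0, 0.0]
contact_force: [-2.0, 4.4, -1.4]
grip_width: 0.0115
```

{"name": "play_rows", "arguments": {
  "linear": [
    [0.5,0,0],
    [1,0.1,0],
    [1.5,0.1,0],
    [2,0.1,0],
    [2,0.1,0]
  ],
  "turn": [0,0,0,0,0],
  "claw": [5,5,5,5,5]
}}

```text
clock: 27.45
ee_pos: [0.5445, 0.0072, 0.0887]
eef_rot: [-0.028, 1.0, 0.0, 0.0]
contact_force: [1.0, 5.4, -0.3]
grip_width: 0.0115
```

{"name": "play_rows", "arguments": {
  "linear": [
    [0.5,0,0],
    [1,0.1,0],
    [1.5,0.1,0],
    [2,0.1,0],
    [2,0.1,0]
  ],
  "turn": [0,0,0,0,0],
  "claw": [5,5,5,5,5]
}}

```text
clock: 27.95
ee_pos: [0.5466, 0.0073, 0.0888]
eef_rot: [-0.028, 1.0, 0.0, 0.0]
contact_force: [3.3, 6.1, -1.6]
grip_width: 0.0117
```

{"name": "play_rows", "arguments": {
  "linear": [
    [0.5,0,0],
    [1,0.1,0],
    [1.5,0.1,0],
    [2,0.1,0],
    [2,0.1,0]
  ],
  "turn": [0,0,0,0,0],
  "claw": [5,5,5,5,5]
}}

```text
clock: 28.45
ee_pos: [0.5484, 0.0074, 0.0887]
eef_rot: [-0.028, 1.0, -0.0, 0.0]
contact_force: [0.3, 4.6, -0.9]
grip_width: 0.0117
```

{"name": "play_rows", "arguments": {
  "linear": [
    [0.5,0.2,0],
    [1,0.3,0],
    [1.5,0.3,0],
    [2,0.4,0],
    [2,0.4,0]
  ],
  "turn": [0,0,0,0,0],
  "claw": [5,5,5,5,5]
}}

```text
clock: 28.95
ee_pos: [0.5504, 0.0077, 0.0887]
eef_rot: [-0.028, 1.0, -0.0, 0.0]
contact_force: [1.0, 2.9, -1.0]
grip_width: 0.0115
```

{"name": "play_rows", "arguments": {
  "linear": [
    [0.5,0,0],
    [1,0.1,0],
    [1,0.1,0]
  ],
  "turn": [0,0,0],
  "claw": [5,5,5]
}}

```text
clock: 29.25
ee_pos: [0.5513, 0.0078, 0.0887]
eef_rot: [-0.028, 1.0, -0.0, 0.0]
contact_force: [0.4, 1.5, -0.8]
grip_width: 0.0116
```

Force is easing, so the leg is closing. I'll go on in half-millimetre steps until the coil touches.

{"name": "play_rows", "arguments": {
  "linear": [
    [0.4,0,0],
    [0.8,0,0],
    [0.8,0,0]
  ],
  "turn": [0,0,0],
  "claw": [5,5,5]
}}

```text
clock: 29.55
ee_pos: [0.5521, 0.0078, 0.0887]
eef_rot: [-0.028, 1.0, -0.0, 0.0]
contact_force: [-0.2, 2.3, -1.3]
grip_width: 0.0114
```

{"name": "play_rows", "arguments": {
  "linear": [
    [0.4,0,0],
    [0.8,0.1,0],
    [0.8,0.1,0]
  ],
  "turn": [0,0,0],
  "claw": [5,5,5]
}}

```text
clock: 29.85
ee_pos: [0.5529, 0.0079, 0.0886]
eef_rot: [-0.028, 1.0, -0.0, -0.0]
contact_force: [0.6, 0.9, -1.1]
grip_width: 0.012
```

{"name": "play_rows", "arguments": {
  "linear": [
    [0.4,0,0],
    [0.6,0,0],
    [0.6,0,0]
  ],
  "turn": [0,0,0],
  "claw": [5,5,5]
}}

```text
clock: 30.15
ee_pos: [0.5535, 0.0079, 0.0887]
eef_rot: [-0.028, 1.0, -0.0, 0.0]
contact_force: [-0.0, 0.5, -0.9]
grip_width: 0.0116
```

{"name": "play_rows", "arguments": {
  "linear": [
    [0.3,0,0],
    [0.6,0,0],
    [0.6,0,0]
  ],
  "turn": [0,0,0],
  "claw": [5,5,5]
}}

```text
clock: 30.45
ee_pos: [0.5541, 0.008, 0.0887]
eef_rot: [-0.028, 1.0, -0.0, 0.0]
contact_force: [-0.2, 0.4, -0.7]
grip_width: 0.0115
```

{"name": "play_rows", "arguments": {
  "linear": [
    [0.3,0,0],
    [0.6,0,0],
    [0.6,0,0]
  ],
  "turn": [0,0,0],
  "claw": [5,5,5]
}}

```text
clock: 30.75
ee_pos: [0.5546, 0.008, 0.0886]
eef_rot: [-0.028, 1.0, 0.0, -0.0]
contact_force: [-0.2, 0.7, -0.2]
grip_width: 0.012
```

{"name": "play_rows", "arguments": {
  "linear": [
    [0.3,0,0],
    [0.6,0,0],
    [0.6,0,0]
  ],
  "turn": [0,0,0],
  "claw": [5,5,5]
}}

```text
clock: 31.05
ee_pos: [0.5551, 0.008, 0.0885]
eef_rot: [-0.028, 1.0, 0.0, -0.0]
contact_force: [-2.1, 0.1, -0.6]
grip_width: 0.0117
```

{"name": "play_rows", "arguments": {
  "linear": [
    [0.3,0,0],
    [0.6,0,0],
    [0.6,0,0]
  ],
  "turn": [0,0,0],
  "claw": [5,5,5]
}}

```text
clock: 31.35
ee_pos: [0.5556, 0.008, 0.0885]
eef_rot: [-0.028, 1.0, -0.0, -0.0]
contact_force: [-4.5, -0.4, 1.3]
grip_width: 0.0119
```

The coil is against the post at 4.5 N. Relaxing a touch, then releasing and retreating upward.

{"name": "play_rows", "arguments": {
  "linear": [
    [-0.3,0,0],
    [-0.3,0,0],
    [-0.3,0,0],
    [-0.3,0,0],
    [-0.3,0,0],
    [-0.3,0,0],
    [-0.3,0,0],
    [-0.3,0,10],
    [-0.3,0,40],
    [-40,0,80],
    [-80,0,110],
    [-120,0,110],
    [-120,0,110],
    [-120,0,110]
  ],
  "turn": [0,0,0,0,0,0,0,0,0,0,0,0,0,0],
  "claw": [12,16,24,34,44,44,44,44,44,44,44,44,44,44]
}}

```text
clock: 32.75
ee_pos: [0.4357, 0.008, 0.2]
eef_rot: [-0.028, 1.0, -0.0, 0.001]
contact_force: [0.1, -0.0, -0.2]
grip_width: 0.0437
```

```bash
python3 - <<'E'
from h import *
import pickle
s=read_state();print(s["ee_pos"],s["grip_width"],s["contact_force"])
a=snap("top");b=snap("scene");w=snap("wrist");pickle.dump((a,b,w),open("w7.pkl","wb"))
o=np.zeros((600,800,3),np.uint8)
o[:300,:400]=cv2.resize(b["im"][215:290,280:380],(400,300),interpolation=cv2.INTER_CUBIC)
o[:300,400:]=cv2.resize(a["im"][195:270,255:355],(400,300),interpolation=cv2.INTER_CUBIC)
u=proj(w,[.58,.009,.09])[0].astype(int);print(u)
y0=min(max(u[1]-75,0),330)
o[300:]=cv2.resize(w["im"][y0:y0+150,u[0]-200:u[0]+200],(800,300),interpolation=cv2.INTER_CUBIC)
cv2.imwrite("pics/f.png",o)
E
```

```text
[0.4357121  0.00797583 0.19998716] 0.04370025995804655 [ 0.09206805 -0.02123946 -0.15447881]
[314 374]
```

View pics/f.png

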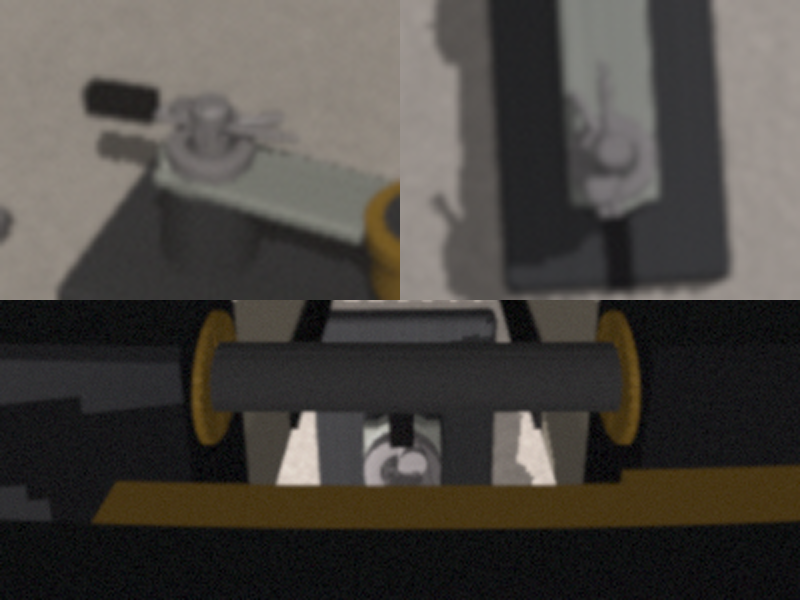

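The clip is through the post with both legs showing on the cup side. The collar is flat, and the grip stays level at scene crop (121,100). One numeric check before handing in.

```bash
python3 - <<'E'
from h import *
import pickle
a,b,w=pickle.load(open("w7.pkl","rb"))
print("scene grip expected",proj(b,[.5552,.008,.0935])[0],"seen",(280+121/4,215+100/4))
print("tip expected",proj(b,[.641,.0128,.089])[0],"seen",(280+296/4,215+137/4))
t=pickle.load(open("top0.pkl","rb"));d=cv2.absdiff(a["im"],t["im"]).max(2)
for n,(x,y) in dict(beaker=(132,192),bottle=(485,192),spat_handle=(323,315)).items(): print(n,d[y-25:y+25,x-25:x+25].mean())
hand_in(); print(read_state()["clock"])
E
```

```text
scene grip expected [310.59305125 236.53322367] seen (310.25, 240.0)
tip expected [354.47193429 250.90889661] seen (354.0, 249.25)
beaker 11.0996
bottle 12.5576
spat_handle 61.0756
the job is handed in; nothing more can be done
the job is handed in; nothing more can be done
```

The collar is flat on the arm around the post, and the clip is through the hole with its coil against the post. I handed the job in at about 33 s, and the simulator reports no verdict.

- **Collar:** I moved it sideways against the post in both directions to find the post's centre, then set it down. The later pictures show it lying flat.
- **Hole:** I touched the post top with the closed fingertips at z = 0.103 m. That puts the hole's centre at 0.089 m, 19 mm above the arm.
- **Clip:** It went in from the side away from the cup in small steps. The sprung leg rode over the post and closed, and I stopped when the coil pushed back at 4.5 N. The highest force I read while inserting was about 7 N, against the 15 N limit. That is the wrist force at the end of each move, not the clip-to-post contact force itself.

**Last checks:**
- **Clip position:** The tip matched its predicted position in the scene image within 2 px. The grip was 3.5 px lower than predicted; its column matched within 0.5 px, so it may droop a few millimetres or I may have read the blurry crop slightly off. The sprung leg's final angle was judged from the force dropping off and the picture, not measured.
- **Beaker and bottle:** They looked unchanged when I compared the first and last top views.
- **Spatula:** The same comparison failed for its handle, which showed a large change, most likely because the parked gripper was over it. I did not confirm this with another picture. The gripper stayed well above the spatula, and its handle was still visible near its place in the last scene crop.

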